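Clamp a tile in the sprung tile clamp

ROBOT

A 6-joint arm with a two-finger parallel gripper is mounted at the origin on a cart in front of the work surface, level with it; the furniture and walls round the work are solid. World frame = base frame: x ahead of the robot, y to its left, z up, the work surface at z = 0. Lengths are in m, angles in rad, forces in N, time in s.
With the tool pointing down it reaches from about 0.375 to 0.9 m from the base axis. Payload 3.1 kg.
Tool frame: the origin (TCP) lies midway between the tips of the shut fingers; the grasp point (between the pads) lies 19 mm behind it; z points along the fingers, y is the line along which they close (so a half turn about z gives the same grasp; the last joint's range is limited). The gripper opens to 85 mm and grips with 20 to 120 N. Pads are 22 mm wide; open, the fingers measure 114 mm over their backs; the gripper's body (76 mm by 85 mm) begins 54 mm behind the grasp point. The pads swing forward as they close: fully open they stand 13 mm farther back than shut.
Start: joints at [0.938, 0.527, 1.433, -0, 1.181, -0.178], TCP at [0.275, 0.561, 0.231] pointing down, gripper open.
Joint ranges: [-3.08, 3.08], [-0.75, 2.2], [0.22, 2.44], [-1.43, 4.57], [0, 2.65], [-2.85, 2.85]. Speed limits (rad/s): [2.79, 2.79, 3.14, 3.14, 3.14, 3.14].

INTERFACE

Orientations are given as a rotation vector (axis times angle).
In Python, from station import manip gives the robot as it stands.
- The arm moves only by the shell command python3 -m crank 'ROWS'. ROWS is JSON, one flat list of numbers, 5 for each row, row after row: the opening, from -1 (shut) to 1 (fully open), then the shift along the tool's x, y, z each as a share of 25 mm, from -1 to 1, then the turn about the tool's z as a share of 4 degrees, from -1 to 1. In form: [grip, tx, ty, tz, roll, grip, tx, ty, tz, roll, ...]. A call has 1 to 20 rows; each row shifts and turns the commanded pose from where the row before left it, along the tool's axes as they then stand; what a row does not reach is not made up. A row lasts 1/12 s, in which the tool goes at most 41.7 mm and 7.16 degrees, less where a joint would pass 70% of its speed; a pose out of reach is approached as far as the arm can. A call with a number of a shift or a turn outside -1 to 1 is refused whole. A call with a gripper value outside its range is refused whole. The fingers move at their own pace and stop on an object; the grip force is fixed at half the most. Time passes only in rows, so rows that do not move let the fingers close. It gives the time, the measured TCP pose, the force, the opening and the grip force at its end, in the units of the state.
- manip.state(): the state, without advancing time (a new reading comes with each control period).
- manip.camera(name): name is "scene" or "side" or "wrist"; returns the picture (420x560x3 uint8, blue, green, red); there is no depth.
- manip.camera_model(name): a dict with "mtx" (3x3 intrinsics, pixels), "view" (4x4, takes a point from world to camera coordinates); the wrist camera has in their place "tool_from_camera" (4x4, takes a point from camera to tool coordinates, whose origin is the TCP and whose axes are the flange's). Camera axes: x right, y down, z forward; pixel columns grow to the right and rows downward; lengths in m; the calibration is good to about 2 mm. A picture is of the moment at which its call begins: read the wrist's pose just before it. camera_model takes no time and is no camera call.
- manip.close_job(): hands the job in; it is judged then, once.
The state is a dict: "t": time; "q": joint angles; "joint_vel": joint speeds; "effort": joint torques, N m; "tcp_pos": TCP position; "eef_rot": TCP orientation; "wrist_force": force on the tool from outside, world axes, zero at the start; "wrist_torque": the same for the moment, N m; "opening": opening from 0.0 (shut) to 1.0 (fully open); "finger_force": force on a finger pad.
Only numpy, scipy, OpenCV 4.12 (cv2) and the standard library are available. Lean on these libraries where they do the work, as an engineer would, in place of code of your own. Each camera call takes 0.05 s, during which the arm holds its last target. There are 200 camera calls.

TASK

Clamp the decorated tile in the sprung tile clamp by pushing and pressing with the fingertips, lifting nothing. First push the jaw back, away from the fence, by its upright steel thumb plate until it is past its stop pin, and let go, so that it comes back and stays latched at its middle position; then gently push the tile along the board, between the fence and the open jaw, up to the end stop. Last, press the red pad down and let it up again, so that the jaw springs shut and holds the tile flat against the fence, and leave the cup, stamp, needle tool and wooden rib where they are.

Things in the scene. Friction and masses are not known exactly. Their poses are not given: they have to be found in the camera images.
- tile_clamp: Clamp on a plywood board screwed to the table, 15 mm thick (top 15 mm above table). Origin at table height. x points from the open end, where the tile goes in, to the end stop; y from the jaw to the fence; z up. Board: x -125 to 95, y -150 to 120 mm. Jaw, slide housing and lever lie along x = 35 mm. The free corner (x < -10, y < 0) carries stamp and rib.
- seat (a point): Where the tile's centre belongs when it is fully in, at (35, 55, 21) mm on the clamp, axes as the clamp's. Measured from here: inner face of the wooden fence at y = +40 mm (216 mm long, 22 mm high above the board); face of the wooden end stop at x = +40 mm (22 mm high); gripping face of the jaw (50 mm wide) at y = -24 mm when home, -54 mm when latched: only then does the tile fit in.
- thumb_plate (a point): Middle of the push face of the jaw's upright steel thumb plate, 55 mm above the table. The face looks to the fence (+y) and is 46 mm wide; it is free from 39 to 72 mm above the table, with a rolled top edge 1 to 2 mm proud. The jaw block below (top 39 mm above table) reaches 19 mm further to +y. Push it toward -y. Axes as the clamp's.
- jaw (a joint): Slide of the jaw, m: 0 = home (spring-shut), grows as it is pushed to -y, 0.060 = end. It resists with 5 to 13 N (some 4 N more while the tooth lifts the stop pin, 0.017 to 0.029), plus 5 N per 0.1 m/s. Pushed beyond 0.033 and let go, it comes back to 0.030 and stays latched on the pin, its middle position; let go before 0.029 it runs home. Shut on the tile it reads 0.016.
- red_pad (a point): Centre of the top of the red thumb pad, 30 (x) x 24 (y) mm, 49 mm above the table, on the rear end of the rocking stop lever behind the slide housing. Pressing it straight down 4 to 8 mm (3 to 8 N; 14 mm at most) lifts the stop pin and the latched jaw springs to the fence; the pad rises again by itself. Axes as the clamp's when up.
- stop_lever (a joint): Tilt of the rocking stop lever, rad: 0 = stop pin down (pad up), 0.40 = pad fully down; a latched jaw is freed at about 0.10 to 0.17.
- tile_mid (a point): Centre, half-way up, of the loose bisque tile, 80 x 80 x 12 mm, 0.1 to 0.2 kg, salmon with a dark blue flower and ring on top (top 27 mm above table on the board). Its x, y axes run along its sides. It starts flat on the open end of the board beside the fence, 90 to 115 mm short of the seat along x, up to 10 mm off it in y, turned up to 5 degrees.
- glaze_cup: White cup of glaze, 59 mm wide, 58 mm high, standing on the table off the lever end of the clamp; origin at the centre of its underside. Leave alone.
- stamp: Pale wooden hand stamp, 26 x 26 x 52 mm, standing on the board's free corner, origin at the centre of its underside. Leave alone.
- wood_rib: Brown kidney-shaped wooden rib, 48 x 96 x 8 mm, lying on the board's free corner, origin at the centre of its underside. Leave alone.
- needle: Needle tool with wooden grip, 9 x 152 x 9 mm, lying on the table beyond the fence; origin at the middle of its underside. Leave alone.
Mind the look-alikes: they are no part of the job. Leave any turquoise look-alike of the part that bears tile_mid alone.

How it is judged:
On the way, in this order (a step that is already met when the one before it is completed fails the run):
1. the jaw, let go, rests latched on the stop pin at its middle position (value of joint jaw between 0.027 and 0.0325 m and value of joint stop_lever below 0.05 rad and contact force between each of the arm, the fingers and jaw below 0.3 N), for 0.3 s.
2. the tile lies in the open clamp, up to the end stop, with the jaw still latched (x of tile_mid in the frame of seat above -0.006 m and z of tile_mid in the frame of seat below 0.004 m and value of joint jaw between 0.027 and 0.0325 m), for 0.2 s.
At the end, for the whole second after the job is handed in: The jaw has sprung shut on the tile (jaw joint 12.5 to 19.5 mm, over 3 N), the stop lever is back up (under 0.08 rad), and the tile lies flat, at rest, square to the fence within 0.06 rad, within 3 mm of its seat in y and z and at most 6 mm short of the end stop (value of joint jaw between 0.0125 and 0.0195 m and value of joint stop_lever below 0.08 rad and contact force between jaw and tile above 3 N and x of tile_mid in the frame of seat between -0.006 and 0.003 m and y of tile_mid in the frame of seat between -0.003 and 0.003 m and z of tile_mid in the frame of seat between -0.003 and 0.003 m and angle between the x axis of tile_mid and the x axis of seat, either way round below 0.06 rad and angle between tile_mid's own z axis and vertical below 0.06 rad and linear speed of tile below 0.01 m/s); the robot touches nothing.
It fails at once if the tile is lifted or tipped off the board (z of tile_mid in the frame of seat above 0.01 m or z of tile_mid in the frame of seat below -0.008 m or angle between tile_mid's own z axis and vertical above 0.25 rad).
It fails at once if the cup, stamp, rib or needle tool is moved more than 20 mm, or the cup or stamp is tipped (distance of any of glaze_cup, stamp, wood_rib, needle from where it was at the start of the episode above 0.02 m or angle between any of glaze_cup, stamp's own z axis and vertical above 0.3 rad).
It fails at once if the tile or the jaw is squeezed or pushed hard by the fingers (over 40 N) (contact force between the fingers and tile above 40 N or contact force between the fingers and jaw above 40 N).
It also fails if it takes over 58 s, if anything falls off the work surface, if the arm or the gripper's body presses on something with over 40 N, if the wrist force passes 120 N, or if a joint passes its speed limit or range.

## Working session

There is one attempt and no reset: what is moved stays moved. The work goes in short steps, Python scripts to look and compute and a shell command to move; the robot and the scene stay as the last step left them, time stands still between calls to the robot, and variables do not carry over. Pictures are saved under pics/ and viewed, at most 10 in all, crops included, and the job is handed in when it is done.

```bash
mkdir -p pics
cat > h.py <<'E'
from station import manip
import numpy as np, cv2
from scipy.spatial.transform import Rotation as R
def ray(name,px,z,st=None):
    m=manip.camera_model(name);K=np.array(m["mtx"])
    d=np.linalg.inv(K)@np.c_[np.atleast_2d(px),np.ones(len(np.atleast_2d(px)))].T
    if name=="wrist":
        T=np.eye(4);T[:3,:3]=R.from_rotvec(st["eef_rot"]).as_matrix();T[:3,3]=st["tcp_pos"]
        W=T@np.array(m["tool_from_camera"])
    else: W=np.linalg.inv(np.array(m["view"]))
    d=(W[:3,:3]@d).T;o=W[:3,3]
    return o+d*((z-o[2])/d[:,2])[:,None]
def proj(name,P):
    m=manip.camera_model(name);V=np.array(m["view"]);P=np.atleast_2d(P)
    c=V[:3,:3]@P.T+V[:3,3:];p=np.array(m["mtx"])@c
    return (p[:2]/p[2]).T
E
python3 - <<'E'
from h import *
st=manip.state();print(st)
for n in("scene","side"):cv2.imwrite(f"pics/{n}0.png",manip.camera(n))
for n in("scene","side","wrist"):print(manip.camera_model(n))
E
```

```text
{'t': 0.0, 'q': array([ 9.37479920e-01,  5.28448417e-01,  1.43392854e+00,  3.75726776e-06,
        1.18139136e+00, -1.78501831e-01]), 'joint_vel': array([-0.00208134,  0.00147088, -0.00084895,  0.00032317,  0.00218119,
       -0.00114474]), 'effort': array([-8.23235550e-04, -4.42356348e+01, -1.78019428e+01, -3.85500534e-04,
        8.61633540e-03,  1.94209730e-05]), 'tcp_pos': array([0.27409629, 0.56088153, 0.23033618]), 'eef_rot': array([-0.7080868 , -3.05986775,  0.00313681]), 'wrist_force': array([-0.58848107, -0.28030488,  0.35987408]), 'wrist_torque': array([-0.00842098, -0.03778531,  0.02867784]), 'finger_force': 0.0, 'opening': 0.9997299802859084}
{'mtx': array([[517.15796922,   0.        , 289.85597148],
       [  0.        , 517.15796922, 212.76793913],
       [  0.        ,   0.        ,   1.        ]]), 'view': array([[ 0.70021533, -0.71392684,  0.00263735, -0.30463737],
       [-0.42384534, -0.41867206, -0.80316177,  0.36987275],
       [ 0.57450293,  0.56126836, -0.59575516,  0.82338577],
       [ 0.        ,  0.        ,  0.        ,  1.        ]])}
{'mtx': array([[481.
[... 221 characters left out ...]
0.01803813,  0.42586116, -0.9046087 , -0.02325927],
       [-0.03261654, -0.90402373, -0.42623616,  1.25957407],
       [ 0.        ,  0.        ,  0.        ,  1.        ]])}
{'mtx': array([[320.13857304,   0.        , 273.04031275],
       [  0.        , 320.13857304, 207.34726792],
       [  0.        ,   0.        ,   1.        ]]), 'tool_from_camera': array([[-2.34498981e-04, -9.48727407e-01, -3.16095322e-01,
         8.11533846e-02],
       [ 9.99999803e-01, -4.06276510e-04,  4.77535459e-04,
         6.57424256e-04],
       [-5.81473082e-04, -3.16095148e-01,  9.48727316e-01,
        -1.42779120e-01],
       [ 0.00000000e+00,  0.00000000e+00,  0.00000000e+00,
         1.00000000e+00]])}
```

View pics/scene0.png

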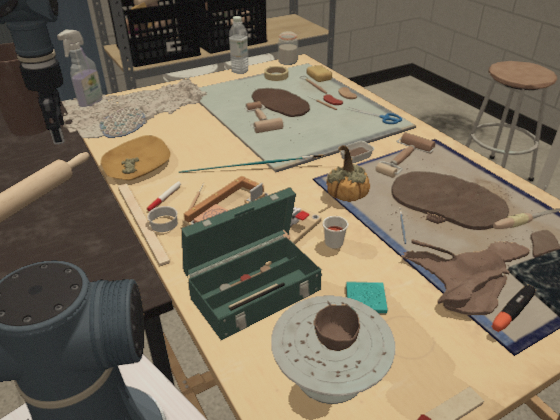

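View pics/side0.png

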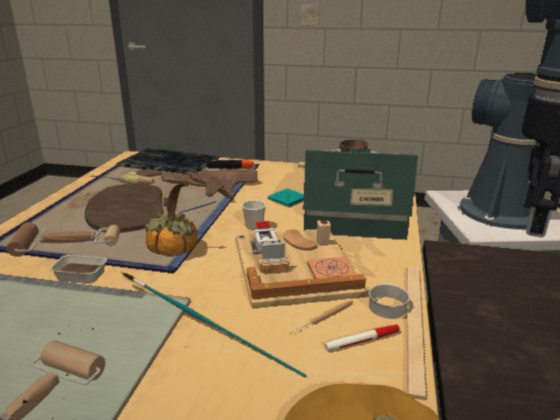

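The side view shows the clamp at about (300,265): salmon tile at (330,268), fence along (305,287), jaw and housing at (268,245), red pad at (263,226). The turquoise square at (287,197), which is (367,297) in the scene view, is the look-alike and stays alone. In the scene view the toolbox hides much of the clamp.

Next, close crop.

Run:
```python
from h import *
a=cv2.imread("pics/side0.png")[190:330,210:430]
cv2.imwrite("pics/c1.png",cv2.resize(a,None,fx=3.6,fy=3.6,interpolation=cv2.INTER_CUBIC))
print(ray("side",[[330,268]],.027),ray("side",[[263,226]],.049),ray("scene",[[225,200]],.02), ray("side",[[287,197]],.01))
```

```text
[[0.49711686 0.31228299 0.027     ]] [[0.62606558 0.16238989 0.049     ]] [[0.55997127 0.35681697 0.02      ]] [[ 0.55508053 -0.09787456  0.01      ]]
```

View pics/c1.png

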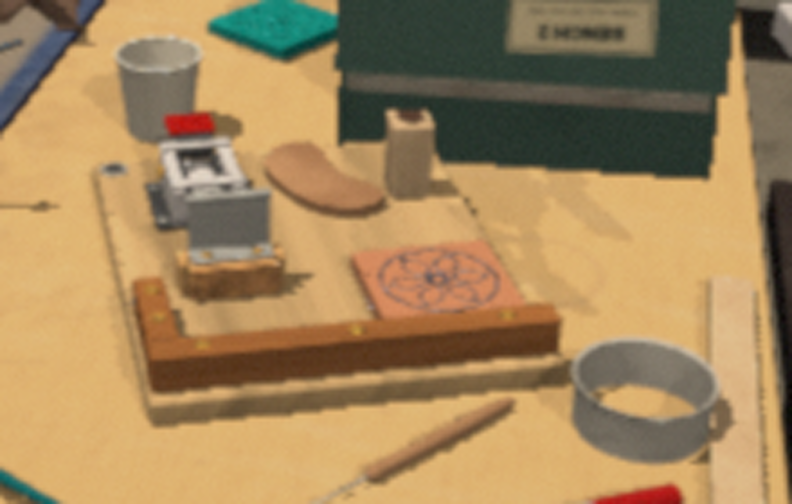

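The crop confirms the salmon tile with the flower at (438,280), thumb plate at (230,218), pad at (190,123), fence at (355,340), end stop at (160,310), stamp at (410,150) and rib at (320,178). Next I'll check how tall the toolbox is and get a rough clamp pose.

Run:
```python
from h import *
def tri(ps,pc):
    A=[];b=[]
    for n,p in(("side",ps),("scene",pc)):
        a0=ray(n,[p],0.)[0];a1=ray(n,[p],.2)[0];d=a1-a0;d/=np.linalg.norm(d)
        M=np.eye(3)-np.outer(d,d);A.append(M);b.append(M@a0)
    x=np.linalg.solve(sum(A),sum(b));return x,[np.linalg.norm(A[i]@x-b[i]) for i in(0,1)]
print(tri((306,150),(293,195)),tri((415,156),(186,238)))
c=lambda p:np.array(p)/3.6+[210,190]
print("fence",ray("side",[c((175,343)),c((555,308))],.037))
print("plate top",ray("side",[c((190,194)),c((270,190))],.072))
print("pad",ray("side",[c((190,123))],.049))
print("tile",ray("side",[c((438,280))],.027))
```

```text
(array([0.5225267 , 0.07420389, 0.19374362]), [np.float64(0.0032548279811940232), np.float64(0.003254827981194107)]) (array([0.28663739, 0.11754602, 0.19159913]), [np.float64(0.0014869630385873306), np.float64(0.001486963038587287)])
fence [[0.63866798 0.38414261 0.037     ]
 [0.43990391 0.3589242  0.037     ]]
plate top [[0.62885062 0.29017345 0.072     ]
 [0.58492033 0.28734416 0.072     ]]
pad [[0.6263733  0.15295562 0.049     ]]
tile [[0.49370608 0.31157265 0.027     ]]
```

```bash
python3 -m crank '[-1,-0.98,-0.41,0,0, -1,-0.98,-0.41,0,0, -1,-0.98,-0.41,0,0, -1,-0.98,-0.41,0,0, -1,-0.98,-0.41,0,0, -1,-0.98,-0.41,0,0, -1,-0.98,-0.41,0,0, -1,-0.98,-0.41,0,0, -1,-0.98,-0.41,0,0, -1,-0.98,-0.41,0,0, -1,-0.98,-0.41,0,0, -1,-0.98,-0.41,0,0, -1,-0.98,-0.41,0,0, -1,-0.98,-0.41,0,0]'
python3 -m crank '[-1,0,0,0,-1, -1,0,0,0,-1, -1,0,0,0,-1, -1,0,0,0,-1, -1,0,0,0,-1, -1,0,0,0,-1, -1,0,0,0,-1, -1,0,0,0,-1, -1,0,0,0,-0.3, -1,0,0,0,0, -1,0,0,0,0, -1,0,0,0,0]'
python3 - <<'E'
from h import *
st=manip.state();im=manip.camera("wrist");cv2.imwrite("pics/w1.png",im);np.save("w1.npy",np.r_[st["tcp_pos"],st["eef_rot"]])
print(R.from_rotvec(st["eef_rot"]).as_matrix().round(3))
E
```

```text
t: 1.27
tcp_pos: [0.52, 0.2807, 0.2309]
eef_rot: [-0.708, -3.06, 0.001]
wrist_force: [1.0, -0.3, -0.3]
opening: -0.0
finger_force: 0.0
t: 2.27
tcp_pos: [0.5195, 0.2819, 0.2312]
eef_rot: [0.194, -3.135, 0.0]
wrist_force: [-0.7, 0.7, 0.3]
opening: -0.003
finger_force: 0.0
[[-0.992 -0.123 -0.   ]
 [-0.123  0.992 -0.   ]
 [ 0.    -0.    -1.   ]]
```

View pics/w1.png

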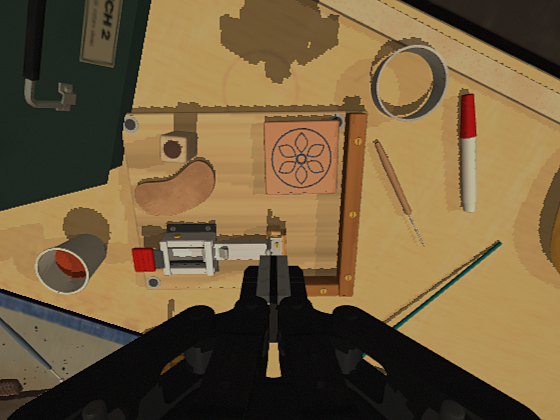

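The wrist view shows the tile at (301,158), fence at (350,205), red pad at (144,260), jaw and plate at about (275,245), stamp at (175,150), rib at (178,188), cup at (72,265) and needle at (400,195). Next I'll measure with masks.

Run:
```python
from h import *
s=np.load("w1.npy");st=dict(tcp_pos=s[:3],eef_rot=s[3:])
im=cv2.imread("pics/w1.png");hsv=cv2.cvtColor(im,cv2.COLOR_BGR2HSV)
for p in[(275,140),(355,150),(345,200),(325,210),(144,260),(230,130)]:print(p,hsv[p[1],p[0]])
def big(m,roi):
    k=np.zeros_like(m);x0,y0,x1,y1=roi;k[y0:y1,x0:x1]=m[y0:y1,x0:x1]
    k=cv2.morphologyEx(k,cv2.MORPH_CLOSE,np.ones((7,7)))
    return max(cv2.findContours(k,0,1)[0],key=cv2.contourArea)
t=cv2.inRange(hsv,(3,70,120),(13,170,255))
r=cv2.inRange(hsv,(0,170,80),(6,255,255))|cv2.inRange(hsv,(174,170,80),(180,255,255))
ct=big(t,(240,100,342,210));rt=cv2.minAreaRect(ct);print("tile",rt)
b=cv2.boxPoints(rt);P=ray("wrist",b,.027,st);print(P.round(4),P.mean(0).round(4),[np.linalg.norm(P[i]-P[i-1]).round(4) for i in range(4)],[np.degrees(np.arctan2(*(P[i]-P[i-1])[[1,0]])).round(2) for i in range(4)])
cr=big(r,(120,240,165,280));rr=cv2.minAreaRect(cr);print("pad",rr,cv2.boundingRect(cr),ray("wrist",[rr[0]],.049,st))
cv2.imwrite("pics/c2.png",cv2.resize(im[95:310,120:380],None,fx=2.75,fy=2.75,interpolation=cv2.INTER_CUBIC))
```

```text
(275, 140) [ 12 145 187]
(355, 150) [ 13 185 149]
(345, 200) [ 13 181 124]
(325, 210) [ 17 131 168]
(144, 260) [  2 237 166]
(230, 130) [ 19 125 183]
tile ((301.0, 157.5), (73.0, 74.0), 90.0)
[[0.4605 0.2657 0.027 ]
 [0.451  0.3426 0.027 ]
 [0.5293 0.3575 0.027 ]
 [0.5395 0.2747 0.027 ]] [0.4951 0.3101 0.027 ] [np.float64(0.0796), np.float64(0.0776), np.float64(0.0797), np.float64(0.0834)] [np.float64(-173.44), np.float64(97.07), np.float64(10.75), np.float64(-82.94)]
pad ((143.39999389648438, 259.79998779296875), (24.607316970825195, 20.930362701416016), 81.8698959350586) (132, 248, 24, 24) [[0.6268475 0.1480239 0.049    ]]
```

View pics/c2.png

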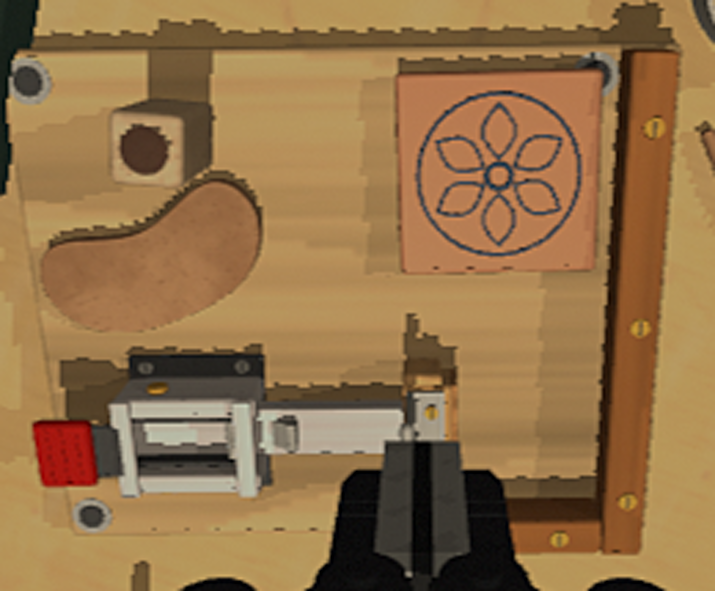

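Run:
```python
from h import *
s=np.load("w1.npy");st=dict(tcp_pos=s[:3],eef_rot=s[3:])
c=lambda *p:np.array(p)/2.75+[120,95]
def L(n,p,z):
    P=ray("wrist",c(*p),z,st);d=P[1]-P[0];print(n,P.round(4)[:,:2].tolist(),np.linalg.norm(d).round(4),np.degrees(np.arctan2(d[1],d[0])).round(2));return P
L("left",[(18,52),(75,533)],.015);L("fence outer top",[(678,50),(640,552)],.037)
L("fence inner top",[(626,52),(607,500)],.037);L("fence inner bot",[(619,75),(600,480)],.015)
L("near edge",[(18,52),(618,47)],.015)
L("stop",[(512,499),(598,499)],.037)
L("screws fence",[(654,128),(628,502)],.037)
L("pad/plate",[(66,453),(430,413)],.05)
```

```text
left [[0.4721, 0.1177], [0.688, 0.1398]] 0.217 5.85
fence outer top [[0.4395, 0.3678], [0.6517, 0.3971]] 0.2142 7.85
fence inner top [[0.4426, 0.349], [0.6277, 0.3775]] 0.1873 8.77
fence inner bot [[0.4517, 0.353], [0.6301, 0.3792]] 0.1803 8.38
near edge [[0.4721, 0.1177], [0.4413, 0.3505]] 0.2349 97.53
stop [[0.6323, 0.3364], [0.6277, 0.3736]] 0.0374 97.05
screws fence [[0.4684, 0.3649], [0.6275, 0.3868]] 0.1606 7.83
pad/plate [[0.6261, 0.1491], [0.5899, 0.295]] 0.1503 103.93
```

```bash
python3 -m crank '[-1,-0.88,0.22,0,0, -1,-0.88,0.22,0,0, -1,-0.88,0.22,0,0, -1,-0.88,0.22,0,0, -1,0,0,0.98,-0.1, -1,0,0,0.98,0, -1,0,0,0.98,0, -1,0,0,0.98,0, -1,0,0,0.98,0, -1,0,0,0.98,0, -1,0,0,0,0, -1,0,0,0,0, -1,0,0,0,0]'
python3 - <<'E'
from h import *
im=manip.camera("side")[190:330,210:430]
cv2.imwrite("pics/c3.png",cv2.resize(im,None,fx=3.6,fy=3.6,interpolation=cv2.INTER_CUBIC))
st=manip.state();p=st["tcp_pos"];u=np.array([.991,.132]);v=np.array([-.132,.991]);print(p,p[:2]@u,p[:2]@v)
E
```

```text
t: 3.4
tcp_pos: [0.6052, 0.315, 0.0855]
eef_rot: [-0.206, 3.133, 0.001]
wrist_force: [0.2, 0.2, 0.3]
opening: -0.002
finger_force: 0.0
[0.60561384 0.31517434 0.0862466 ] 0.6417663256880002 0.23239674842863053
```

View pics/c3.png

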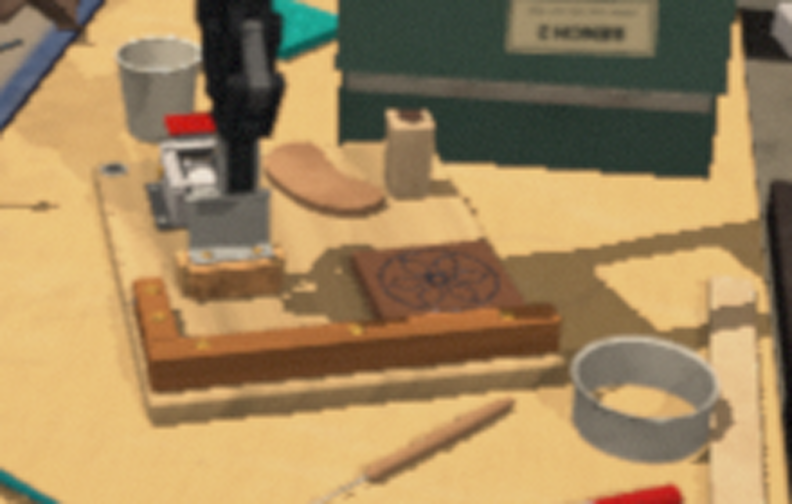

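Run:
```python
from h import *
p=manip.state()["tcp_pos"];o=np.array([210,190])
f=lambda P:((proj("side",P)-o)*3.6).round(0)
print("tip",f([p,p+[-.011,0,0],p+[.011,0,0]]))
u=np.array([.991,.132]);v=np.array([-.132,.991])
W=lambda x,y,z:np.r_[(.6055+x)*u+(.1955+y)*v,z]
print("plate",f([W(.012,.012,.072),W(.058,.012,.072),W(.012,.012,.039),W(.058,.012,.039)]))
print("jaw",f([W(.010,.031,.039),W(.06,.031,.039)]),"fence",f([W(-.12,.095,.037),W(.075,.095,.037)]),"stop", f([W(.075,.06,.037)]),"boardcorner",f([W(-.125,.12,.015),W(.095,.12,.015),W(.095,-.15,.015)]))
```

```text
tip [[234. 192.]
 [255. 191.]
 [214. 192.]]
plate [[271. 190.]
 [188. 197.]
 [270. 242.]
 [188. 249.]]
jaw [[280. 259.]
 [190. 267.]] fence [[547. 301.]
 [180. 336.]] stop [[170. 300.]] boardcorner [[569. 362.]
 [148. 404.]
 [ 93. 162.]]
```

The view matches the clamp model: the plate's top edge runs (190,194) to (270,190), and the fingertip at (242,192) is above and in front of it. Descending behind the push face.

```bash
python3 -m crank '[-1,0,0,0.76,0, -1,0,0,0.74,0, -1,0,0,0,0, -1,0,0,0,0, -1,0,0,0,0]'
python3 -m crank '[-1,0,-0.3,0,0, -1,0,-0.3,0,0, -1,0,-0.15,0,0, -1,0,-0.15,0,0, -1,0,0,0,0]'
```

```text
t: 3.87
tcp_pos: [0.6055, 0.3151, 0.0488]
eef_rot: [-0.206, 3.132, 0.001]
wrist_force: [0.0, 0.3, -0.1]
opening: -0.003
finger_force: 0.0
t: 4.28
tcp_pos: [0.6082, 0.2936, 0.0487]
eef_rot: [-0.203, 3.132, 0.006]
wrist_force: [0.3, 5.9, 1.7]
opening: 0.004
finger_force: 3.2
```

```bash
python3 -m crank '[-1,0,-0.16,0,0, -1,0,-0.16,0,0, -1,0,-0.16,0,0, -1,0,-0.16,0,0, -1,0,-0.16,0,0, -1,0,-0.16,0,0, -1,0,-0.16,0,0, -1,0,-0.16,0,0, -1,0,-0.16,0,0, -1,0,0,0,0, -1,0,0,0,0]'
python3 - <<'E'
from h import *
im=manip.camera("side")[190:330,210:430]
cv2.imwrite("pics/c4.png",cv2.resize(im,None,fx=3.6,fy=3.6,interpolation=cv2.INTER_CUBIC))
u=np.array([.991,.132]);v=np.array([-.132,.991])
for j in(.03,.036,.042):
  W=lambda x,y,z:np.r_[(.6055+x)*u+(.1955+y)*v,z]
  print(j,((proj("side",[W(.010,.031-j,.039),W(.06,.031-j,.039),W(.012,.012-j,.072)])-[210,190])*3.6).round())
E
```

```text
t: 5.2
tcp_pos: [0.6128, 0.2597, 0.0487]
eef_rot: [-0.203, 3.131, 0.009]
wrist_force: [-1.4, 10.9, 1.5]
opening: -0.002
finger_force: 5.3
0.03 [[270. 232.]
 [182. 240.]
 [260. 165.]]
0.036 [[268. 227.]
 [180. 235.]
 [258. 161.]]
0.042 [[266. 222.]
 [179. 230.]
 [256. 156.]]
```

View pics/c4.png

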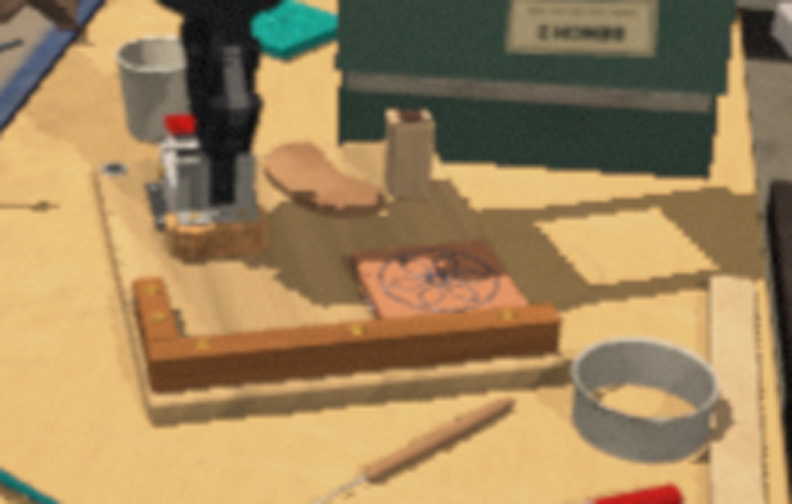

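The jaw's top edge now runs about (265,222) to (170,230), so travel is roughly 0.04. A little more, then let go.

```bash
python3 -m crank '[-1,0,-0.12,0,0, -1,0,0,0,0, -1,0,0.16,0,0, -1,0,0.16,0,0, -1,0,0.16,0,0, -1,0,0.16,0,0, -1,0,0.3,0,0, -1,0,0.6,0,0, -1,0,0,-0.9,0, -1,0,0,-0.9,0, -1,0,0,-0.3,0, -1,0,0,0,0, -1,0,0,0,0]'
python3 - <<'E'
from h import *
im=manip.camera("side")[190:330,210:430]
cv2.imwrite("pics/c5.png",cv2.resize(im,None,fx=3.6,fy=3.6,interpolation=cv2.INTER_CUBIC))
p=manip.state()["tcp_pos"];u=np.array([.991,.132]);v=np.array([-.132,.991]);print(p,p[:2]@u,p[:2]@v)
E
```

```text
t: 6.33
tcp_pos: [0.6073, 0.2917, 0.0995]
eef_rot: [-0.206, 3.134, -0.0]
wrist_force: [-0.6, 0.1, 0.5]
opening: -0.001
finger_force: 0.0
[0.60659578 0.29144155 0.09859067] 0.6396067012936717 0.20874793097136823
```

View pics/c5.png

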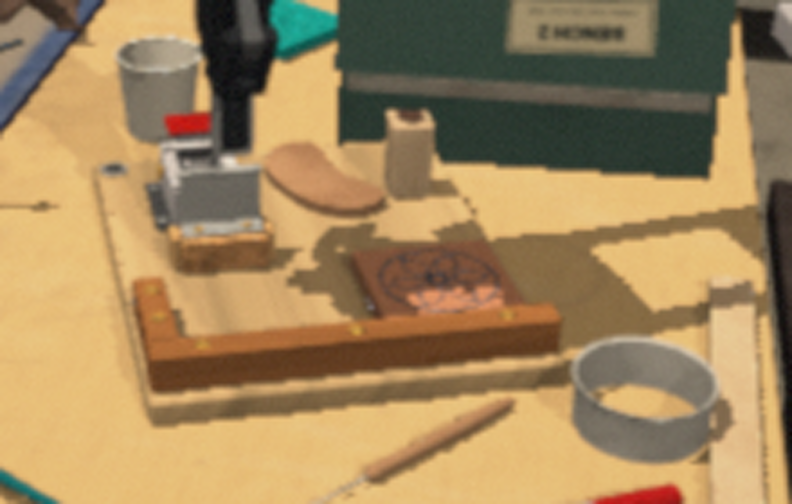

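The jaw is latched: the plate's top-right corner at (260,165) matches travel 0.030. Moving behind the tile with half-open fingers.

```bash
python3 -m crank '[0,0.84,0.2,0,0, 0,0.84,0.2,0,0, 0,0.84,0.2,0,0, 0,0.84,0.2,0,0, 0,0.84,0.2,0,0, 0,0.84,0.2,0,0, 0,0.84,0.2,0,0, 0,0,0,0,0, 0,0,0,0.85,0, 0,0,0,0.85,0, 0,0,0,0.7,0, 0,0,0,0,0, 0,0,0,0,0]'
python3 - <<'E'
from h import *
s=manip.state();p=s["tcp_pos"];u=np.array([.991,.132]);v=np.array([-.132,.991]);print(p,p[:2]@u,p[:2]@v,R.from_rotvec(s["eef_rot"]).as_matrix()[:2,1])
cv2.imwrite("pics/w2.png",manip.camera("wrist"))
E
```

```text
t: 7.47
tcp_pos: [0.4565, 0.3066, 0.0379]
eef_rot: [0.206, -3.132, 0.002]
wrist_force: [-1.2, 0.3, 0.9]
opening: 0.499
finger_force: 0.0
[0.45650991 0.30661483 0.03785502] 0.49287448053794514 0.24359598419004552 [-0.13077836  0.9914112 ]
```

View pics/w2.png

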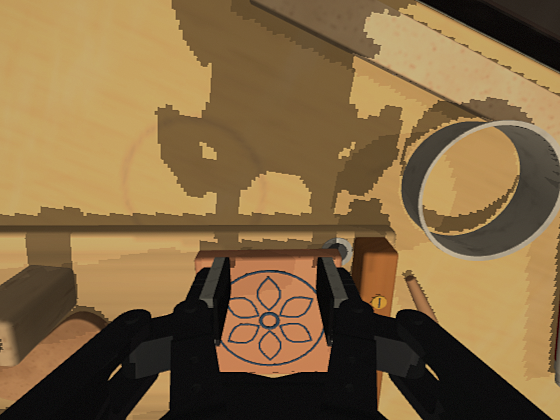

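The tile's near edge is at row 250, about 12 mm closer than my rough figure (I made a slip in the U sum). The fingertips at (222,260) and (322,260) are above it, so I'll back off before going down.

```bash
python3 -m crank '[0,0.9,0,0,0, 0,0,0,0,0, 0,0,0,0.3,0, 0,0,0,0.3,0, 0,0,0,0.2,0, 0,0,0,0,0, 0,0,0,0,0]'
python3 - <<'E'
from h import *
s=manip.state();p=s["tcp_pos"];u=np.array([.991,.132]);v=np.array([-.132,.991]);print(p,p[:2]@u,p[:2]@v,s["wrist_force"])
cv2.imwrite("pics/w3.png",manip.camera("wrist"))
im=manip.camera("side")[190:330,210:430]
cv2.imwrite("pics/c6.png",cv2.resize(im,None,fx=3.6,fy=3.6,interpolation=cv2.INTER_CUBIC))
E
```

```text
t: 8.1
tcp_pos: [0.435, 0.3043, 0.0187]
eef_rot: [0.206, -3.134, 0.0]
wrist_force: [-0.9, 0.1, -0.5]
opening: 0.496
finger_force: 0.0
[0.4350081  0.30426148 0.01874675] 0.47125553823884847 0.2441020605918913 [-0.88553712  0.1244072  -0.46048556]
```

View pics/c6.png

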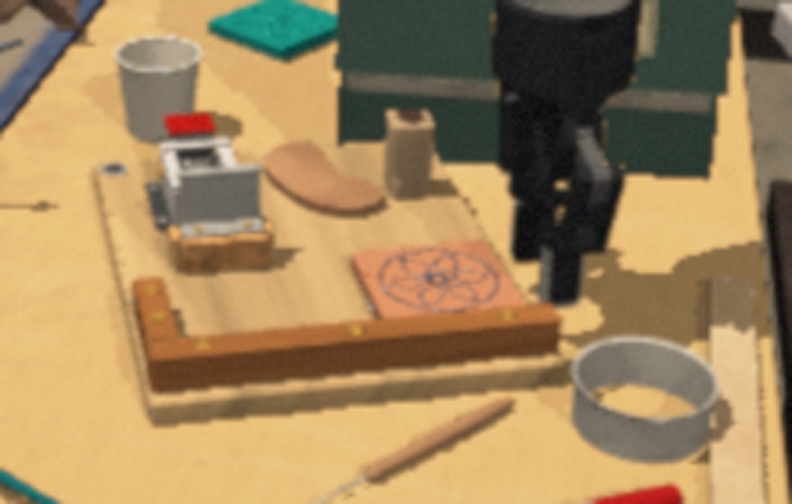

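The tile is untouched, the jaw is latched, and the near fingertip ends at (560,303), just short of the tile. That was my tenth and last picture, so I'm working from numbers now; first, the tip height.

Run:
```python
from h import *
u=np.array([.991,.132]);v=np.array([-.132,.991])
for V in(.265,.272):
  for z in(.018,.022,.026):
    print(V,z,((proj("side",[np.r_[.471*u+V*v,z],np.r_[.482*u+V*v,z]])-[210,190])*3.6).round())
```

```text
0.265 0.018 [[554. 304.]
 [535. 306.]]
0.265 0.022 [[554. 298.]
 [535. 300.]]
0.265 0.026 [[555. 292.]
 [536. 294.]]
0.272 0.018 [[558. 311.]
 [539. 313.]]
0.272 0.022 [[559. 305.]
 [539. 307.]]
0.272 0.026 [[559. 298.]
 [540. 300.]]
```

```bash
python3 -m crank '[0,0,0,0.06,0, 0,-0.1,0,0,0, 0,-0.15,0,0,0, 0,-0.2,0,0,0, 0,-0.2,0,0,0, 0,-0.2,0,0,0, 0,-0.2,0,0,0, 0,-0.2,0,0,0, 0,-0.2,0,0,0, 0,-0.2,0,0,0, 0,-0.2,0,0,0, 0,-0.2,0,0,0, 0,-0.2,0,0,0, 0,-0.2,0,0,0, 0,-0.2,0,0,0, 0,-0.2,0,0,0, 0,-0.2,0,0,0, 0,-0.2,0,0,0, 0,-0.2,0,0,0, 0,-0.1,0,0,0]'
python3 - <<'E'
from h import *
s=manip.state();p=s["tcp_pos"];u=np.array([.991,.132]);v=np.array([-.132,.991]);print(p,p[:2]@u,p[:2]@v,s["wrist_force"])
im=manip.camera("side");cv2.imwrite("pics/s7.png",im)
hsv=cv2.cvtColor(im,cv2.COLOR_BGR2HSV);t=cv2.inRange(hsv,(0,80,60),(12,190,255));t[:240]=0;t[300:]=0;t[:,:255]=0;t[:,370:]=0
n,l,sta,c=cv2.connectedComponentsWithStats(t);i=1+np.argsort(-sta[1:,4])[:3];print(sta[i],c[i])
W=lambda x,y,z:np.r_[(.6405+x)*u+(.2505+y)*v,z]
for x in(-.02,-.01,0):print(x,proj("side",[W(x-.04,-.05,.027),W(x+.04,-.05,.027),W(x+.04,.03,.027),W(x-.04,.03,.027)]).round(1).tolist())
E
```

```text
t: 9.87
tcp_pos: [0.5239, 0.3161, 0.0178]
eef_rot: [-0.206, 3.133, 0.001]
wrist_force: [-0.1, 0.5, 0.8]
opening: 0.5
finger_force: 0.6
[0.52388797 0.31614112 0.01783683] 0.560903607023741 0.24414263466946579 [-0.07704932  0.47967494  0.84609109]
[[268 260  49  24 808]
 [290 288  11   6  16]
 [327 284   9   6  11]] [[290.33539604 271.13118812]
 [295.1875     290.125     ]
 [331.72727273 286.72727273]]
-0.02 [[302.1, 259.2], [263.4, 262.6], [269.9, 284.0], [311.6, 280.0]]
-0.01 [[297.3, 259.6], [258.4, 263.1], [264.6, 284.5], [306.5, 280.5]]
0 [[292.5, 260.0], [253.5, 263.5], [259.3, 285.0], [301.3, 281.0]]
```

```bash
python3 -m crank '[0,-0.2,0,0,0, 0,-0.2,0,0,0, 0,-0.2,0,0,0, 0,-0.2,0,0,0, 0,-0.12,0,0,0, 0,0,0,0,0]'
python3 -m crank '[0,-0.1,0,0,0, 0,-0.05,0,0,0, 0,0,0,0,0]'
```

```text
t: 10.42
tcp_pos: [0.5468, 0.3192, 0.0179]
eef_rot: [-0.206, 3.133, 0.001]
wrist_force: [0.0, 0.5, -0.6]
opening: 0.5
finger_force: 0.0
t: 10.67
tcp_pos: [0.5492, 0.3195, 0.0178]
eef_rot: [-0.207, 3.135, 0.0]
wrist_force: [-1.2, 0.1, -0.2]
opening: 0.503
finger_force: 0.1
```

```bash
python3 -m crank '[0,-0.05,0,0,0, 0,-0.05,0,0,0, 0,0,0,0,0]'
python3 -m crank '[0,-0.05,0,0,0, 0,-0.05,0,0,0, 0,0,0,0,0]'
```

```text
t: 10.92
tcp_pos: [0.5518, 0.3198, 0.0178]
eef_rot: [-0.207, 3.134, 0.0]
wrist_force: [-0.4, 0.1, -0.5]
opening: 0.496
finger_force: 0.4
t: 11.17
tcp_pos: [0.553, 0.3199, 0.0177]
eef_rot: [0.207, -3.132, 0.001]
wrist_force: [-3.8, -0.9, 2.1]
opening: 0.502
finger_force: 1.7
```

```bash
python3 -m crank '[0,-0.05,0,0,0, 0,0,0,0,0, 0,0,0,0,0, 0,0,0,0,0]'
python3 -m crank '[0,0.4,0,0,0, 0,0.8,0,0,0, 0,0,0,-1,0, 0,0,0,-1,0, 0,0,0,-1,0, -1,0,0,-1,0, -1,0,0,-0.8,0, -1,0,0,0,0, -1,0,0,0,0, -1,0,0,0,0]'
cat > m.py <<'E'
from h import *
s=manip.state();p=s["tcp_pos"];u=np.array([.991,.132]);v=np.array([-.132,.991]);print(p,p[:2]@u,p[:2]@v,s["wrist_force"])
def meas(n,roi):
    im=manip.camera(n)
    hsv=cv2.cvtColor(im,cv2.COLOR_BGR2HSV);t=cv2.inRange(hsv,(3,70,60),(13,170,255));x0,y0,x1,y1=roi;k=np.zeros_like(t);k[y0:y1,x0:x1]=t[y0:y1,x0:x1]
    k=cv2.morphologyEx(k,cv2.MORPH_CLOSE,np.ones((7,7)))
    c=max(cv2.findContours(k,0,1)[0],key=cv2.contourArea);b=cv2.boxPoints(cv2.minAreaRect(c))
    P=ray(n,b,.027,s);P[:,:2]-=0
    print(n,cv2.boundingRect(c),b.round().tolist());
    print("seat-rel",np.c_[P[:,:2]@u-.6405,P[:,:2]@v-.2505].round(4).tolist())
    return im
E
python3 - <<'E'
from m import *
im=meas("side",(250,240,370,300));cv2.imwrite("pics/s8.png",im)
im=meas("wrist",(0,0,560,420));cv2.imwrite("pics/w8.png",im)
E
```

```text
t: 11.5
tcp_pos: [0.5531, 0.3199, 0.0177]
eef_rot: [0.207, -3.13, 0.002]
wrist_force: [-5.6, -1.1, 4.0]
opening: 0.499
finger_force: 2.8
t: 12.33
tcp_pos: [0.5257, 0.3162, 0.1374]
eef_rot: [-0.206, 3.134, -0.0]
wrist_force: [-0.4, -0.5, -1.1]
opening: -0.002
finger_force: 0.0
[0.52565875 0.31622393 0.13737357] 0.5626693833718905 0.24399096141689236 [-0.3588478  -0.51992838 -1.09694738]
side (250, 259, 115, 39) [[248.0, 261.0], [362.0, 252.0], [365.0, 288.0], [251.0, 298.0]]
seat-rel [[0.0495, -0.0616], [-0.1909, -0.0596], [-0.1497, 0.0747], [0.0603, 0.0688]]
wrist (48, 168, 108, 68) [[44.0, 203.0], [144.0, 161.0], [165.0, 213.0], [65.0, 254.0]]
seat-rel [[-0.0783, -0.1958], [-0.1128, -0.1082], [-0.0697, -0.096], [-0.0313, -0.188]]
```

Run:
```python
from h import *
u=np.array([.991,.132]);v=np.array([-.132,.991])
for f in("side0","s7","s8"):
    im=cv2.imread(f"pics/{f}.png");hsv=cv2.cvtColor(im,cv2.COLOR_BGR2HSV);t=cv2.inRange(hsv,(0,80,60),(11,175,255));t[:255]=0;t[300:]=0;t[:,:252]=0;t[:,370:]=0
    n,l,sta,c=cv2.connectedComponentsWithStats(t);i=1+np.argmax(sta[1:,4]);ys,xs=np.where(l==i)
    print(f,sta[i],c[i])
    for y in range(sta[i][1],sta[i][1]+sta[i][3],4):
        r=xs[ys==y];P=ray("side",[[r.min(),y],[r.max()+1,y]],.027);print(y,r.min(),r.max(),(P[:,:2]@u-.6405).round(3),(P[:,:2]@v-.2505).round(3))
```

```text
side0 [308 257  46  21 682] [329.89882698 267.40322581]
257 343 343 [-0.145 -0.147] [-0.044 -0.044]
261 309 346 [-0.072 -0.148] [-0.041 -0.027]
265 309 348 [-0.069 -0.147] [-0.025 -0.011]
269 311 351 [-0.069 -0.148] [-0.009  0.005]
273 313 353 [-0.069 -0.147] [0.006 0.02 ]
277 316 323 [-0.071 -0.086] [0.021 0.024]
s7 [269 261  43  21 650] [290.28461538 270.64307692]
261 298 305 [-0.05  -0.066] [-0.044 -0.042]
265 269 308 [ 0.01  -0.069] [-0.039 -0.025]
269 270 309 [ 0.011 -0.067] [-0.023 -0.01 ]
273 272 310 [ 0.009 -0.065] [-0.008  0.005]
277 273 307 [ 0.01  -0.056] [0.007 0.018]
281 274 283 [ 0.01  -0.008] [0.021 0.024]
s8 [255 262  44  22 681] [276.06754772 272.25403818]
262 285 290 [-0.024 -0.036] [-0.045 -0.043]
266 255 293 [ 0.038 -0.038] [-0.04  -0.026]
270 256 295 [ 0.038 -0.039] [-0.024 -0.011]
274 258 295 [ 0.036 -0.036] [-0.009  0.004]
278 262 298 [ 0.031 -0.038] [0.007 0.019]
282 260 273 [0.037 0.011] [0.02  0.024]
```

The tile spans −0.039 to +0.038 along x relative to the seat, so it is fully in and against the stop. Moving over the red pad.

```bash
python3 -m crank '[-1,-0.39,-0.885,0,0, -1,-0.39,-0.885,0,0, -1,-0.39,-0.885,0,0, -1,-0.39,-0.885,0,0, -1,-0.39,-0.885,0,0, -1,-0.39,-0.885,0,0, -1,-0.39,-0.885,0,0, -1,-0.39,-0.885,0,0, -1,0,0,0,0, -1,0,0,0.8,0, -1,0,0,0.8,0, -1,0,0,0.8,0, -1,0,0,0.4,0, -1,0,0,0,0, -1,0,0,0,0]'
python3 - <<'E'
from h import *
s=manip.state();p=s["tcp_pos"];u=np.array([.991,.132]);v=np.array([-.132,.991]);print(p,p[:2]@u,p[:2]@v,s["wrist_force"])
im=manip.camera("side");cv2.imwrite("pics/s9.png",im)
for f in("side0","s9"):
  hsv=cv2.cvtColor(cv2.imread(f"pics/{f}.png"),cv2.COLOR_BGR2HSV);r=cv2.inRange(hsv,(0,170,60),(6,255,255))|cv2.inRange(hsv,(174,170,60),(180,255,255));r[:215]=0;r[240:]=0;r[:,:240]=0;r[:,290:]=0
  ys,xs=np.where(r);print(f,len(xs),xs.min(),xs.max(),ys.min(),ys.max())
  for z in(.049,):
    P=ray("side",[[xs.min(),ys.min()],[xs.max()+1,ys.min()]],z);print(P.round(4),P[:,:2]@u,P[:,:2]@v)
W=lambda V,z:np.r_[.6405*u+V*v,z]
print("pad model back/front top",proj("side",[W(.055,.049),W(.067,.049),W(.079,.049)]).round(1),"tip",proj("side",[p]).round(1))
E
```

```text
t: 13.68
tcp_pos: [0.6254, 0.1514, 0.0668]
eef_rot: [0.207, -3.133, -0.0]
wrist_force: [-0.4, -0.4, -0.1]
opening: 0.007
finger_force: 0.0
[0.62536362 0.15141019 0.06681275] 0.6397214963691377 0.06749950438698683 [-0.43147184 -0.41110347 -0.1281547 ]
side0 64 256 269 222 226
[[0.6415 0.141  0.049 ]
 [0.6098 0.1423 0.049 ]] [0.6543301  0.62309985] [0.05504074 0.06055293]
s9 63 256 268 222 226
[[0.6415 0.141  0.049 ]
 [0.6121 0.1422 0.049 ]] [0.6543301  0.62533024] [0.05504074 0.06015926]
pad model back/front top [[262.2 221.5]
 [263.  223.8]
 [263.8 226.1]] tip [[263.1 216.7]]
```

The pad is exactly where modelled, so I'm pressing it straight down.

```bash
python3 -m crank '[-1,0,0,0.4,0, -1,0,0,0.28,0, -1,0,0,0.12,0, -1,0,0,0.12,0, -1,0,0,0.12,0, -1,0,0,0,0, -1,0,0,0,0]'
python3 - <<'E'
from h import *
cv2.imwrite("pics/s10.png",manip.camera("side"))
E
python3 - <<'E'
from h import *
u=np.array([.991,.132]);v=np.array([-.132,.991])
W=lambda y,z,x=.012:np.r_[(.6055+x)*u+(.1955+y)*v,z]
for j in(.03,.016):print(j,proj("side",[W(.031-j,.039,.035),W(.012-j,.072,.035),W(.012-j,.039,.035)]).round(1).tolist())
for f in("s9","s10"):
  d=cv2.imread(f"pics/{f}.png");print(f,d[225:275:2,266].mean(1).round().tolist())
d=cv2.absdiff(cv2.imread("pics/s9.png"),cv2.imread("pics/s10.png")).sum(2)[228:275,250:290];print((d>60).sum())
E
```

```text
t: 14.32
tcp_pos: [0.6266, 0.1507, 0.0422]
eef_rot: [-0.207, 3.134, -0.001]
wrist_force: [-0.4, -2.6, 3.3]
opening: 0.003
finger_force: 1.9
0.03 [[272.8, 255.6], [271.2, 236.8], [271.2, 251.1]]
0.016 [[274.0, 259.0], [272.3, 240.0], [272.4, 254.4]]
s9 [51.0, 76.0, 161.0, 79.0, 61.0, 116.0, 167.0, 96.0, 97.0, 97.0, 96.0, 97.0, 97.0, 126.0, 160.0, 143.0, 137.0, 86.0, 78.0, 123.0, 141.0, 140.0, 153.0, 144.0, 150.0]
s10 [46.0, 93.0, 202.0, 80.0, 47.0, 99.0, 209.0, 209.0, 146.0, 96.0, 96.0, 97.0, 97.0, 101.0, 100.0, 134.0, 156.0, 122.0, 117.0, 86.0, 121.0, 148.0, 139.0, 154.0, 149.0]
623
```

The plate has dropped about 4 rows in the image, so the jaw has sprung shut. Releasing the pad, rising clear and checking.

```bash
python3 -m crank '[-1,0,0,-0.3,0, -1,0,0,-0.5,0, -1,0,0,-1,0, -1,0,0,-1,0, -1,0,0,-1,0, -1,0,0,-1,0, -1,0,0,0,0, -1,0,0,0,0, -1,0,0,0,0, -1,0,0,0,0]'
python3 - <<'E'
from h import *
u=np.array([.991,.132]);v=np.array([-.132,.991])
im=manip.camera("side");cv2.imwrite("pics/s11.png",im);print(im[225:275:2,266].mean(1).round().tolist())
hsv=cv2.cvtColor(im,cv2.COLOR_BGR2HSV)
r=cv2.inRange(hsv,(0,170,60),(6,255,255))|cv2.inRange(hsv,(174,170,60),(180,255,255));ys,xs=np.where(r[215:240,240:290]);print("pad",xs.min()+240,xs.max()+240,ys.min()+215,ys.max()+215)
t=cv2.inRange(hsv,(0,80,60),(11,175,255));t[:255]=0;t[300:]=0;t[:,:252]=0;t[:,370:]=0
n,l,sta,c=cv2.connectedComponentsWithStats(t);i=1+np.argmax(sta[1:,4]);ys,xs=np.where(l==i);print(sta[i])
for y in range(sta[i][1],sta[i][1]+sta[i][3],3):
    q=xs[ys==y];P=ray("side",[[q.min(),y],[q.max()+1,y]],.027);print(y,q.min(),q.max(),(P[:,:2]@u-.6405).round(3),(P[:,:2]@v-.2505).round(3))
a=cv2.imread("pics/side0.png")
for n,(x0,y0,x1,y1) in dict(cup=(240,198,253,230),rib=(284,228,318,251),stamp=(316,219,332,246),needle=(290,298,355,335)).items():
    print(n,(cv2.absdiff(a,im)[y0:y1,x0:x1].sum(2)>70).mean().round(3))
E
```

```text
t: 15.2
tcp_pos: [0.6248, 0.1512, 0.1606]
eef_rot: [0.207, -3.132, -0.0]
wrist_force: [-0.3, -0.2, -0.4]
opening: 0.003
finger_force: 0.0
[74.0, 76.0, 156.0, 77.0, 59.0, 116.0, 206.0, 205.0, 143.0, 96.0, 95.0, 93.0, 94.0, 96.0, 96.0, 133.0, 154.0, 119.0, 115.0, 82.0, 117.0, 145.0, 139.0, 151.0, 143.0]
pad 256 269 221 226
[256 264  43  20 624]
264 277 292 [-0.006 -0.038] [-0.04  -0.034]
267 256 293 [ 0.037 -0.038] [-0.036 -0.023]
270 257 295 [ 0.036 -0.039] [-0.024 -0.011]
273 257 296 [ 0.038 -0.038] [-0.013  0.   ]
276 258 296 [ 0.038 -0.036] [-0.002  0.011]
279 260 298 [ 0.035 -0.038] [0.01  0.022]
282 260 273 [0.037 0.011] [0.02  0.024]
cup 0.0
rib 0.404
stamp 0.153
needle 0.0
```

The tile's back edge is at −0.040 in y, so it is on its seat against the fence. The jaw is shut, the pad is back up, and the robot is clear of everything. The rib and stamp differences in the image sit in the arm's shadow; nothing went near them.

```bash
python3 -c "
from station import manip
print(manip.close_job())"
```

```text
the job is handed in; nothing more can be done
None
```

I handed the job in at about 15 s. By my camera measurements the tile is against the end stop and fence, the jaw is shut on it and the red pad is back up. The cup and needle are unmoved; the stamp and rib were not touched, though the arm's shadow hid them in the last image check.

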